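# Seat the bean cassette and snap the toggle clamp shut

## Robot

A 6-joint arm with a two-finger parallel gripper is mounted at the origin on the work surface. World frame = base frame: x ahead of the robot, y to its left, z up, the work surface at z = 0. Lengths are in mm, angles in rad, forces in N, time in s.
With the tool pointing down it reaches from about 325 to 875 mm from the base axis. Payload 4.4 kg.
Tool frame: the origin (TCP) lies at the very end of the fingers, on their centre line; the grasp point (between the pads) lies robot.grip_point_offset behind it (robot.grip_point_offset is the distance from the TCP to the grasp point, in mm); x points along the fingers, y is the direction in which the jaws open and shut, and the axes are right-handed (so a half turn about x gives the same grasp; the last joint's range is limited). The gripper opens to 85 mm and grips with 20 to 120 N. Pads are 22 mm wide; open, the fingers measure 114 mm over their backs; the gripper's body (76 mm by 85 mm) begins 54 mm behind the grasp point. The pads swing forward as they close: fully open they stand 13 mm farther back than shut.
Start: joints at [1.101, 0.207, 1.542, -0, 1.393, -0.15], TCP at [180.776, 545.845, 231.282] pointing down, gripper open.
Joint ranges: [-2.73, 2.73], [-0.86, 2.22], [0.23, 2.46], [-1.11, 4.25], [0.08, 2.63], [-2.82, 2.82]. Speed limits (rad/s): [2.79, 2.79, 3.14, 3.14, 3.14, 3.14].

## Interface

Orientations are given as a unit quaternion [x, y, z, w].
In Python, from workcell import robot gives the robot as it stands.
- The arm moves only by the tool send_rows, never from a script. Its argument "moves" is text: rows parted by semicolons, each of 7 numbers parted by spaces: the turn, a rotation vector about the tool's x, y, z in degrees, then the shift along the tool's x, y, z in cm, then the opening, from 0 (shut) to 1 (fully open). In form: rx ry rz x y z claw; .... A call has 1 to 10 rows; each row is the pose to reach, as a shift and turn from the pose commanded when the call began, along the tool's axes at that moment; what a row does not reach only later rows make up. A row lasts 1/10 s, in which the tool goes at most 50 mm and 8.59 degrees, less where a joint would pass 70% of its speed; a pose out of reach is approached as far as the arm can. A call with a gripper value outside its range is refused whole. The fingers move at their own pace and stop on an object; the grip force is fixed at half the most. Time passes only in rows, so rows that repeat a pose let the fingers close. It gives the time, the measured TCP pose, the force and the opening at its end, in the units of the state.
- robot.sense(): the state, without advancing time (a new reading comes with each control period).
- robot.get_image(name): name is "scene" or "top" or "wrist"; returns a dict with "pixels" (480x640x3 uint8, blue, green, red), "vertical_fov" (degrees; the focal length in pixels is half the picture's height over the tangent of half this angle, whatever the lens; pixels are square), "cx", "cy" (the principal point, pixels), "origin" and "orientation" of the camera in the world. Camera axes: x right, y down, z forward; pixel columns grow to the right and rows downward; lengths in mm; the calibration is good to about 2 mm. The wrist camera is an equidistant fisheye: a pixel r from the principal point sees the ray r / f radians off the axis. A picture is of the moment at which its call begins. There is no depth.
- robot.hand_in(): hands the job in, once; it reports no verdict.
The state is a dict: "clock": time; "joints": joint angles; "joint_vel": joint speeds; "joint_efforts": joint torques, N m; "ee_pos": TCP position; "eef_rot": TCP orientation; "ft_force": force on the tool from outside, world axes, zero at the start; "torque": the same for the moment, N m; "finger_gap": opening from 0.0 (shut) to 1.0 (fully open).
Only numpy, scipy, OpenCV 4.12 (cv2) and the standard library are available. Lean on these libraries where they do the work, as an engineer would, in place of code of your own. Each camera call takes 0.05 s, during which the arm holds its last target. There are 200 camera calls.

## Task

Using only the fingertips, push the white bean cassette along its channel until it sits fully home against the blue stop, and only then push the red clamp handle over past its dead point until it snaps into lock, so that the rubber pad holds the cassette down. Do not lift or pick up the cassette, and leave the other things on the bench where they are.

Things in the scene. Friction and masses are not known exactly. Their poses are not given: they have to be found in the camera images.
- fixture: Clamping fixture fixed to the bench; +x is the pushing direction, z up; origin on the bench. Grey metal base plate from x = -170 to +130, 110 mm wide, top at z = 12. Two white rails (x = -125 to +35, inner faces at y = +-37.5, top at z = 26 mm) form the cassette's channel, open at the -x end. The toggle clamp stands at the +x end.
- stop_face (a point): Middle of the foot of the blue stop's face that the cassette meets: fixture (35, 0, 12) mm, axes as the fixture's. The stop is 12 mm thick (x), 75 wide, 24 tall. Home: the cassette's leading face touches this face, its centre 50 mm behind (-x).
- cassette: White sample cassette with clear cover over rows of red beans, a loose solid block 100 (x) x 70 (y) x 34 mm (z), 0.2 to 0.42 kg, lying in the channel; origin at the centre of its underside, +x the leading face (towards the stop). It starts 25 to 60 mm short of home and slides with light friction (1 to 3 N).
- cassette_tail (a point): Centre of the cassette's trailing (-x) face, 17 mm above its underside, the face to push; axes as the cassette's.
- clamp_handle (a joint): Angle of the red handle, rad; it starts and rests at 0 (open). It leans (value - 0.1) rad from upright towards fixture +x and grows as it swings over and down to +x. A spring resists (up to 0.9 N m, 9 N at the grip point) and throws it back if let go before the dead point at 1.30; beyond that it snaps by itself onto the lock stop at 1.55, almost level, and stays.
- handle_pivot (a point): The handle's pivot: fixture (85, 0, 75) mm, fixed; its axis runs along the fixture's y. It sits between two steel cheeks (fixture x = 50 to 120, y within +-22, top at z = 90 mm).
- handle_grip (a point): Point on the centre line of the red grip, 95 mm from the pivot; it moves with the handle. The red grip is a round bar 20 mm thick, from 50 to 130 mm from the pivot, in the fixture's plane y = 0.
- clamp_pad: Black rubber pad on a sprung spindle on the steel clamp arm that the handle drives; origin at the arm's pivot, fixture (70, 0, 75) mm. Open, arm and pad rise towards -x, reaching back to fixture x = 0 and up to z = 130 mm. Locked, the 20 mm pad presses with 5 to 8 N on the cassette's cover, 20 mm behind the stop face. If the cassette is not home the pad misses it.
- spare_cassette: Green cassette of tan beans, same size as the white one, on the bench on the -y side of the fixture; origin at the centre of its underside. To be left alone
- jar: Amber glass jar, 54 mm across, 85 mm tall, on the -y side of the fixture; origin at the centre of its underside. To be left alone
- tub_black: clear round tub of black beans with a flat clear lid, 108 mm across, 52 mm tall; origin at the centre of its underside. To be left alone; stands on the +y side of the fixture
- tub_red: clear round tub of dark red beans with a flat clear lid, 108 mm across, 52 mm tall; origin at the centre of its underside. To be left alone
- tub_tan: clear round tub of tan beans with a flat clear lid, 108 mm across, 52 mm tall; origin at the centre of its underside. To be left alone
- beaker: Empty glass beaker, 72 mm across, 90 mm tall; origin at the centre of its underside. To be left alone
- scoop: Steel spoon lying on the bench, origin under its middle. To be left alone
There are look-alikes about, which are no part of the job. Leave any yellow look-alike of the cassette alone.

How it is judged:
By the outcome, as a careful person would: the job done as asked, in the order asked, and still so for the second after the job is handed in, with the robot touching nothing.
It also fails if it takes over 54 s, if anything falls off the work surface, if the arm or the gripper's body presses on something with over 40 N, if the wrist force passes 120 N, or if a joint passes its speed limit or range.

## Working session

There is one attempt and no reset: what is moved stays moved. The work goes in short steps, Python scripts to look and compute and a tool call to move; the robot and the scene stay as the last step left them, time stands still between calls to the robot, and variables do not carry over. Pictures are saved under pics/ and viewed, about 8 in all and at most 12, crops included, and the job is handed in when it is done.

Besides the shell and the picture viewer there is one more tool, called after "Emit:" by a JSON object that holds its "op" and its "data", one argument or row to a line. send_rows: Moves the arm, as the interface text tells. Its arguments: {"type":"object","properties":{"moves":{"type":"string"}},"required":["moves"]}

```bash
mkdir -p pics; ls
python3 - <<'E'
from workcell import robot
import cv2
for n in("scene","top"):
    d=robot.get_image(n); cv2.imwrite(f"pics/{n}0.png",d["pixels"])
    print(n,d["vertical_fov"],d["cx"],d["cy"],d["origin"],d["orientation"])
s=robot.sense();print(s, robot.grip_point_offset)
E
```

```text
pics
scene 45.093616088921635 323.8548967202401 237.64996549187205 [1189.37087121 -567.40624253 1122.99125023] [ 0.85821569  0.38192142 -0.13742859 -0.31418981]
top 42.31202877845977 322.045346290069 242.06547637604314 [ 265.01759573  -10.73330671 1765.175502  ] [ 0.70416851 -0.70410641  0.05687872 -0.07173336]
{'clock': 0.1, 'joints': array([ 1.10051408e+00,  2.07401496e-01,  1.54282912e+00,  2.46524313e-05,
        1.39351717e+00, -1.50504230e-01]), 'joint_vel': array([-6.39932633e-04, -1.48777166e-03, -4.34447808e-03, -4.38637976e-04,
       -3.64622680e-04,  9.65185609e-06]), 'joint_efforts': array([ 4.03618023e-04, -3.84086609e+01, -2.92552239e+01, -1.85285435e-04,
        4.69551640e-03,  1.05585993e-06]), 'ee_pos': array([180.44093226, 545.22035399, 230.19545851]), 'eef_rot': array([ 0.11185604,  0.69832785, -0.11330189,  0.69784606]), 'ft_force': array([-0.70736001, -0.22560128,  0.93151216]), 'torque': array([ 0.0323637 ,  0.02939776, -0.00542882]), 'finger_gap': 0.9974218030719425} 18.700000000000003
```

View pics/scene0.png

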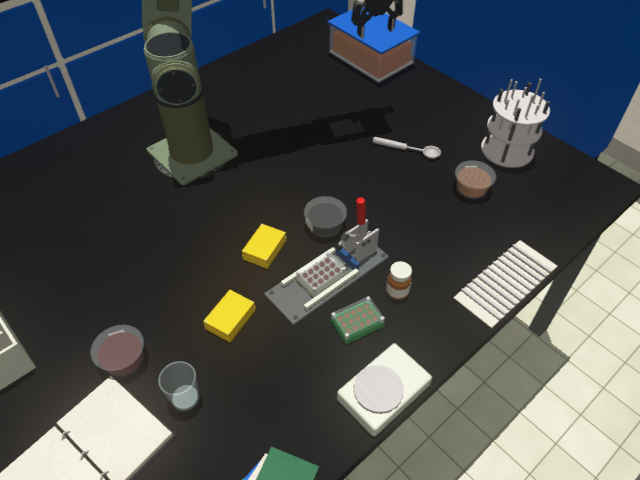

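View pics/top0.png

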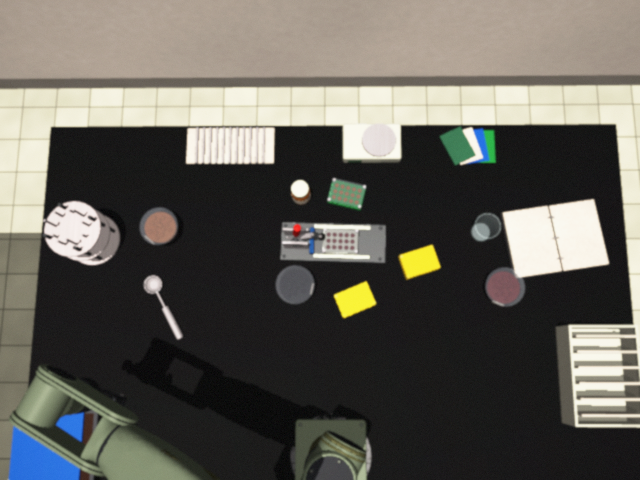

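The white cassette is at scene (321,274) and top (340,240). Things it could be confused with are the yellow blocks at scene (264,245) and (230,315), and the green spare at (358,320). I choose the white one with red beans, in the rails of the grey fixture. Next is a close crop.

Run:
```python
import cv2,numpy as np
a=cv2.imread("pics/scene0.png")[190:325,260:395]
b=cv2.imread("pics/top0.png")[205:280,270:400]
A=cv2.resize(a,None,fx=4.4,fy=4.4,interpolation=cv2.INTER_CUBIC)
B=cv2.resize(b,None,fx=6,fy=6,interpolation=cv2.INTER_CUBIC)
cv2.imwrite("pics/a.png",A);cv2.imwrite("pics/b.png",B);print(A.shape,B.shape)
```

```text
(594, 594, 3) (450, 780, 3)
```

View pics/a.png

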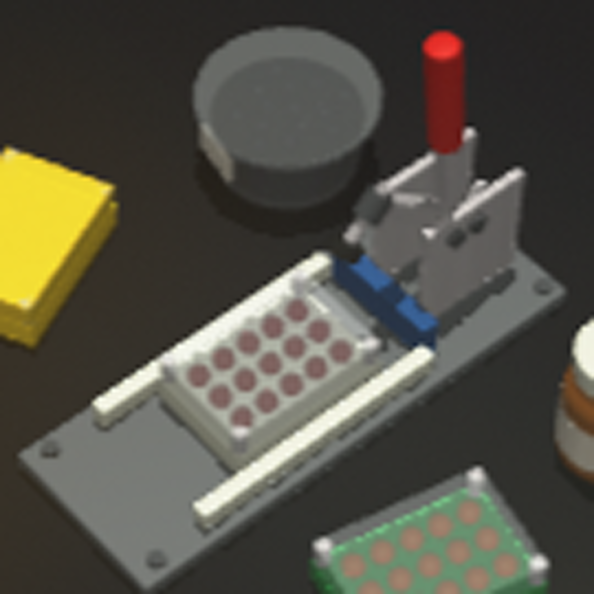

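View pics/b.png

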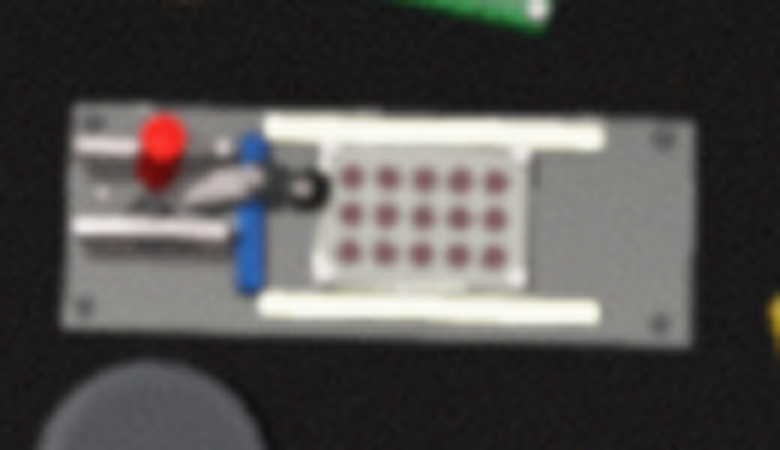

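The crops confirm the white cassette with red beans, short of the blue stop; the red handle is upright at scene crop (445,90). Plate corners in crop a are (20,457), (148,590), (566,292); in crop b they are (72,102), (697,118), (692,348), (60,330).

```bash
cat > h.py <<'E'
import numpy as np
from scipy.spatial.transform import Rotation as R
from scipy.optimize import least_squares
CAM={"scene":(45.093616,323.8549,237.65,[1189.37087121,-567.40624253,1122.99125023],[0.85821569,0.38192142,-0.13742859,-0.31418981]),
"top":(42.312029,322.0453,242.0655,[265.01759573,-10.73330671,1765.175502],[0.70416851,-0.70410641,0.05687872,-0.07173336])}
def proj(n,P):
    v,cx,cy,o,q=CAM[n]; f=240/np.tan(np.radians(v/2))
    c=R.from_quat(q).inv().apply(np.atleast_2d(P)-o); return c[:,:2]/c[:,2:]*f+[cx,cy]
def uncrop(p,s,o): return (np.array(p)+.5)/s-.5+np.array(o)
def F(p,P):  # fixture->world
    P=np.atleast_2d(np.array(P,float)); return R.from_euler('z',p[2]).apply(P)+[p[0],p[1],0]
E
python3 - <<'E'
from h import *
A=uncrop([(20,457),(148,590),(566,292)],4.4,(260,190)); PA=[(-170,55,12),(-170,-55,12),(130,-55,12)]
B=uncrop([(72,102),(697,118),(692,348),(60,330)],6,(270,205)); PB=[(130,-55,12),(-170,-55,12),(-170,55,12),(130,55,12)]
ra=lambda p:(proj("scene",F(p,PA))-A).ravel(); rb=lambda p:(proj("top",F(p,PB))-B).ravel()
for f in(ra,rb,lambda p:np.r_[ra(p),rb(p)]):
    s=least_squares(f,[550,0,1.57]);print(s.x,s.fun.round(1))
p=s.x
T=uncrop([(531,148),(524,287),(322,142),(315,284)],6,(270,205))
C=uncrop([(163,368),(238,446)],4.4,(260,190))
for n,U,P in(("top",T,lambda c:[(c-50,-35,46),(c-50,35,46),(c+50,-35,46),(c+50,35,46)]),("scene",C,lambda c:[(c-50,35,46),(c-50,-35,46)])):
    g=lambda c:(proj(n,F(p,P(c[0])))-U).ravel()
    s=least_squares(g,[-60]);print(n,s.x,s.fun.round(1))
for q in[(-15,0,12),(85,0,75),(85-9.5,0,75+94.5)]:print(F(p,q).round(1),proj("scene",F(p,q)).round(0),proj("top",F(p,q)).round(0))
E
```

```text
[588.86117087  14.75388718   1.54724762] [-0.5 -0.2  0.1  0.5  0.5 -0.4]
[589.00574732  15.52414612   1.54041214] [ 0.   0.2 -0.3  0.4 -0.1 -0.3  0.4 -0.3]
[589.01227678  15.17025046   1.54339703] [-0.5 -0.5 -0.   0.3  0.8 -0.3  0.1  0.3 -0.3  0.2  0.1 -0.4  0.5 -0.1]
top [-40.18341564] [-0.  -1.1  0.7  0.1 -0.5 -1.  -0.1 -0.3]
scene [-41.42165143] [-1.7 -1.4  0.6 -0.2]
[[5.886e+02 2.000e-01 1.200e+01]] [[330. 273.]] [[331. 242.]]
[[591.3 100.1  75. ]] [[362. 235.]] [[295. 237.]]
[[591.1  90.6 169.5]] [[361. 210.]] [[296. 230.]]
```

The fixture is at about (589, 15), yaw 1.543 rad. The cassette centre is about 26 mm short of home. I'll plan the approach with the fingers shut, jaw axis across the channel.

```bash
cat >> h.py <<'E'
FP=np.array([589.0,15.2,1.5434])
def state(s):
    r=R.from_quat(s["eef_rot"]); x=R.from_euler('z',-FP[2])
    t=x.apply(np.array(s["ee_pos"])-[FP[0],FP[1],0])
    print("clock %.2f"%s["clock"],"fixture TCP",t.round(1),"tool axes in fixture (cols)\n",(x*r).as_matrix().round(3),"\nforce",x.apply(s["ft_force"]).round(1),"gap %.2f"%s["finger_gap"])
def row(s,P,M=None):  # target fixture point, tool axes matrix in fixture
    r=R.from_quat(s["eef_rot"]); z=R.from_euler('z',FP[2])
    sh=r.inv().apply(F(FP,P)[0]-s["ee_pos"])/10
    rv=np.zeros(3) if M is None else np.degrees((r.inv()*z*R.from_matrix(M)).as_rotvec())
    print(P,"rot",rv.round(2),"shift",sh.round(2))
E
python3 - <<'E'
from h import *
from workcell import robot
s=robot.sense();state(s)
# tool x down, y = -+fixture y
for sg in(1,-1):
    M=np.array([[0,0,sg],[0,sg,0],[-1,0,0]]);print(round(np.linalg.det(M)))
    for z in(235,60,22):row(s,(-125,0,z),M)
E
```

```text
clock 0.10 fixture TCP [518.6 422.9 230.2] tool axes in fixture (cols)
 [[-0.002  0.958 -0.288]
 [ 0.001 -0.288 -0.958]
 [-1.    -0.002 -0.   ]] 
force [-0.2  0.7  0.9] gap 1.00
1
(-125, 0, 235) rot [-1.0675e+02 -1.3000e-01  7.0000e-02] shift [ -0.4  -49.44  59.05]
(-125, 0, 60) rot [-1.0675e+02 -1.3000e-01  7.0000e-02] shift [ 17.1  -49.4   59.06]
(-125, 0, 22) rot [-1.0675e+02 -1.3000e-01  7.0000e-02] shift [ 20.9  -49.4   59.06]
1
(-125, 0, 235) rot [7.325e+01 6.000e-02 1.200e-01] shift [ -0.4  -49.44  59.05]
(-125, 0, 60) rot [7.325e+01 6.000e-02 1.200e-01] shift [ 17.1  -49.4   59.06]
(-125, 0, 22) rot [7.325e+01 6.000e-02 1.200e-01] shift [ 20.9  -49.4   59.06]
```

Emit:
{"op": "send_rows", "data": {
  "moves": "73.25 0 0 -0.5 -49.4 59.05 0;73.25 0 0 -0.5 -49.4 59.05 0;73.25 0 0 -0.5 -49.4 59.05 0;73.25 0 0 -0.5 -49.4 59.05 0;73.25 0 0 -0.5 -49.4 59.05 0;73.25 0 0 -0.5 -49.4 59.05 0;73.25 0 0 -0.5 -49.4 59.05 0;73.25 0 0 -0.5 -49.4 59.05 0;73.25 0 0 -0.5 -49.4 59.05 0;73.25 0 0 -0.5 -49.4 59.05 0"
}}

```text
clock: 1.1
ee_pos: [444.3, 118.8, 234.3]
eef_rot: [0.507, 0.493, -0.507, 0.493]
ft_force: [1.1, 0.4, 0.0]
finger_gap: 0.003
```

Run:
```python
from h import *
from workcell import robot
s=robot.sense();state(s)
row(s,(-125,0,235),np.array([[0,0,-1],[0,-1,0],[-1,0,0]]))
```

```text
clock 1.10 fixture TCP [ 99.6 147.4 234.3] tool axes in fixture (cols)
 [[ 0.    -0.002 -1.   ]
 [ 0.    -1.     0.002]
 [-1.    -0.    -0.   ]] 
force [ 0.5 -1.1  0. ] gap 0.00
(-125, 0, 235) rot [-0.09 -0.01  0.01] shift [-0.07 14.78 22.44]
```

Emit:
{"op": "send_rows", "data": {
  "moves": "0 0 0 0 14.8 22.4 0;0 0 0 0 14.8 22.4 0;0 0 0 0 14.8 22.4 0;0 0 0 0 14.8 22.4 0;0 0 0 0 14.8 22.4 0;0 0 0 0 14.8 22.4 0;0 0 0 0 14.8 22.4 0;0 0 0 0 14.8 22.4 0;0 0 0 0 14.8 22.4 0"
}}

```text
clock: 2.0
ee_pos: [585.0, -105.9, 234.1]
eef_rot: [-0.506, -0.494, 0.507, -0.493]
ft_force: [0.5, -0.1, 0.4]
finger_gap: 0.002
```

Run:
```python
from h import *
from workcell import robot
import cv2
s=robot.sense();state(s)
M=np.array([[0,0,-1],[0,-1,0],[-1,0,0]])
for z in(60,22):row(s,(-120,0,z),M)
d=robot.get_image("wrist");cv2.imwrite("pics/w1.png",d["pixels"])
```

```text
clock 2.00 fixture TCP [-121.2    0.7  234.1] tool axes in fixture (cols)
 [[ 0.001  0.001 -1.   ]
 [ 0.001 -1.    -0.001]
 [-1.    -0.001 -0.001]] 
force [-0.1 -0.5  0.4] gap 0.00
(-120, 0, 60) rot [ 0.07 -0.04  0.07] shift [17.41  0.09 -0.1 ]
(-120, 0, 22) rot [ 0.07 -0.04  0.07] shift [21.21  0.1  -0.1 ]
```

View pics/w1.png

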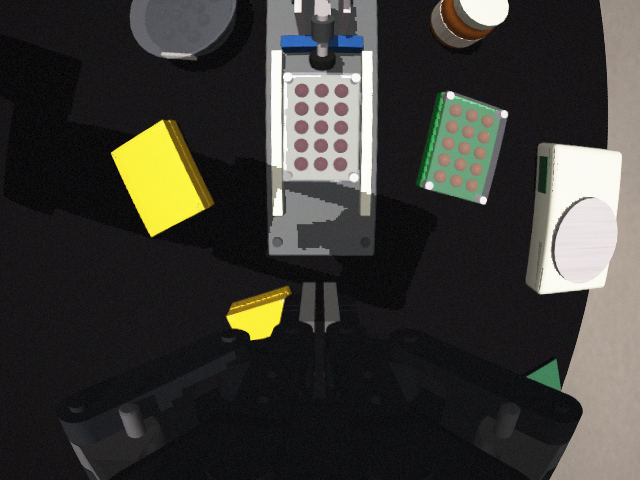

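The fingers (320,300) line up with the channel, and the tail is at about row 180. The nearest yellow block, at (260,310), is well below the gripper body. Now down.

Emit:
{"op": "send_rows", "data": {
  "moves": "0 0 0 5 0 0 0;0 0 0 10 0.1 0 0;0 0 0 15 0.1 0 0;0 0 0 19 0.1 0 0;0 0 0 21 0.1 0 0;0 0 0 21 0.1 0 0;0 0 0 21 0.1 0 0"
}}

```text
clock: 2.75
ee_pos: [587.0, -106.5, 25.2]
eef_rot: [0.507, 0.493, -0.506, 0.494]
ft_force: [1.3, 0.1, 0.0]
finger_gap: -0.002
```

Run:
```python
from h import *
from workcell import robot
s=robot.sense();state(s)
d=robot.get_image("wrist");r=R.from_quat(s["eef_rot"])
print("cam in tool",r.inv().apply(d["origin"]-s["ee_pos"]).round(1),"axis",r.inv().apply(R.from_quat(d["orientation"]).apply([0,0,1])).round(2))
```

```text
clock 2.75 fixture TCP [-121.7   -1.3   25.2] tool axes in fixture (cols)
 [[-0.     0.001 -1.   ]
 [-0.    -1.    -0.001]
 [-1.     0.     0.   ]] 
force [ 0.1 -1.3  0. ] gap -0.00
cam in tool [-143.3    0.3  -67. ] axis [ 0.96 -0.    0.27]
```

Emit:
{"op": "send_rows", "data": {
  "moves": "0 0 0 0 0 -0.8 0;0 0 0 0 0 -1.4 0;0 0 0 0 0 -1.8 0;0 0 0 0 0 -2.2 0;0 0 0 0 0 -2.6 0;0 0 0 0 0 -3 0;0 0 0 0 0 -3.4 0;0 0 0 0 0 -3.7 0;0 0 0 0 0 -4 0;0 0 0 0 0 -4 0"
}}

```text
clock: 3.8
ee_pos: [587.8, -66.6, 24.3]
eef_rot: [0.507, 0.493, -0.507, 0.493]
ft_force: [0.7, -3.2, 1.8]
finger_gap: 0.002
```

Run:
```python
from h import *
from workcell import robot
import cv2
s=robot.sense();state(s)
d=robot.get_image("wrist");cv2.imwrite("pics/w2.png",d["pixels"])
```

```text
clock 3.80 fixture TCP [-81.8  -1.   24.3] tool axes in fixture (cols)
 [[ 0.001  0.    -1.   ]
 [ 0.    -1.    -0.   ]
 [-1.    -0.    -0.001]] 
force [-3.2 -0.8  1.8] gap 0.00
```

View pics/w2.png

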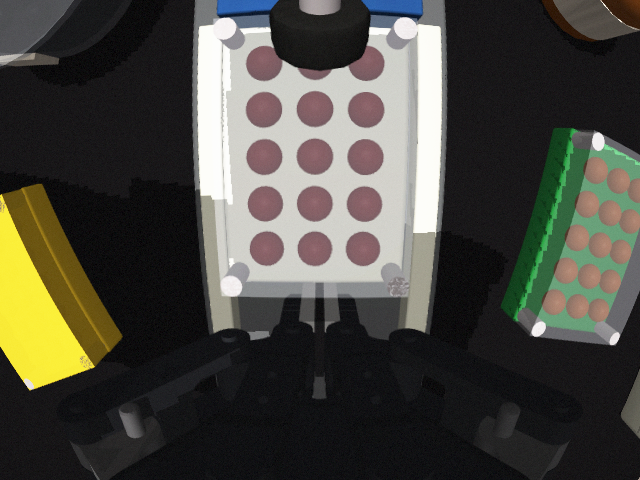

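The fingers are pushing the tail with 3 N. The leading edge (row ~20) is close to the blue stop (row ~12). I'll continue in 1 mm steps until the force rises.

Emit:
{"op": "send_rows", "data": {
  "moves": "0 0 0 0 0 -0.1 0;0 0 0 0 0 -0.2 0;0 0 0 0 0 -0.3 0;0 0 0 0 0 -0.3 0"
}}

```text
clock: 4.25
ee_pos: [587.5, -63.9, 24.2]
eef_rot: [-0.507, -0.493, 0.507, -0.493]
ft_force: [0.1, -3.4, 0.8]
finger_gap: -0.002
```

Emit:
{"op": "send_rows", "data": {
  "moves": "0 0 0 0 0 -0.1 0;0 0 0 0 0 -0.2 0;0 0 0 0 0 -0.2 0"
}}

```text
clock: 4.55
ee_pos: [587.5, -62.8, 24.1]
eef_rot: [-0.506, -0.493, 0.507, -0.493]
ft_force: [-0.5, -5.4, -1.5]
finger_gap: -0.002
```

Emit:
{"op": "send_rows", "data": {
  "moves": "0 0 0 0 0 -0.1 0;0 0 0 0 0 -0.2 0;0 0 0 0 0 -0.2 0"
}}

```text
clock: 4.85
ee_pos: [587.6, -62.8, 24.2]
eef_rot: [-0.505, -0.492, 0.508, -0.494]
ft_force: [-0.8, -10.4, 0.4]
finger_gap: -0.002
```

Emit:
{"op": "send_rows", "data": {
  "moves": "0 0 0 0 0 -0.1 0;0 0 0 0 0 -0.2 0;0 0 0 0 0 -0.2 0;0 0 0 0 0 -0.2 0"
}}

```text
clock: 5.25
ee_pos: [587.6, -62.8, 24.4]
eef_rot: [-0.505, -0.492, 0.509, -0.495]
ft_force: [-2.1, -16.1, -0.5]
finger_gap: 0.002
```

The TCP has stopped at y = -62.8 while the force climbs from 5 to 16 N, so the cassette is against the stop. I'll back off, rise and verify.

Emit:
{"op": "send_rows", "data": {
  "moves": "0 0 0 0 0 1 0;0 0 0 0 0 3 0;0 0 0 0 0 5 0;0 0 0 -5 0 6 0;0 0 0 -10 0 6 0;0 0 0 -15 0 6 0;0 0 0 -20 0 6 0;0 0 0 -23 0 6 0;0 0 0 -23 0 6 0;0 0 0 -23 0 6 0"
}}

```text
clock: 6.25
ee_pos: [586.5, -117.4, 254.9]
eef_rot: [0.507, 0.493, -0.506, 0.493]
ft_force: [0.8, -0.1, -1.3]
finger_gap: -0.001
```

Run:
```python
from h import *
from workcell import robot
import cv2
s=robot.sense();state(s)
d=robot.get_image("wrist");cv2.imwrite("pics/w3.png",cv2.resize(d["pixels"][0:220,220:420],None,fx=2.7,fy=2.7,interpolation=cv2.INTER_CUBIC))
M=np.array([[0,0,-1],[0,-1,0],[-1,0,0]])
for p in[(40,0,250),(40,0,165)]:row(s,p,M)
```

```text
clock 6.25 fixture TCP [-132.6   -1.2  254.9] tool axes in fixture (cols)
 [[ 0.001  0.001 -1.   ]
 [-0.001 -1.    -0.001]
 [-1.     0.001 -0.001]] 
force [-0.1 -0.8 -1.3] gap -0.00
(40, 0, 250) rot [ 0.04 -0.06 -0.05] shift [  0.51  -0.11 -17.26]
(40, 0, 165) rot [ 0.04 -0.06 -0.05] shift [  9.01  -0.11 -17.25]
```

View pics/w3.png

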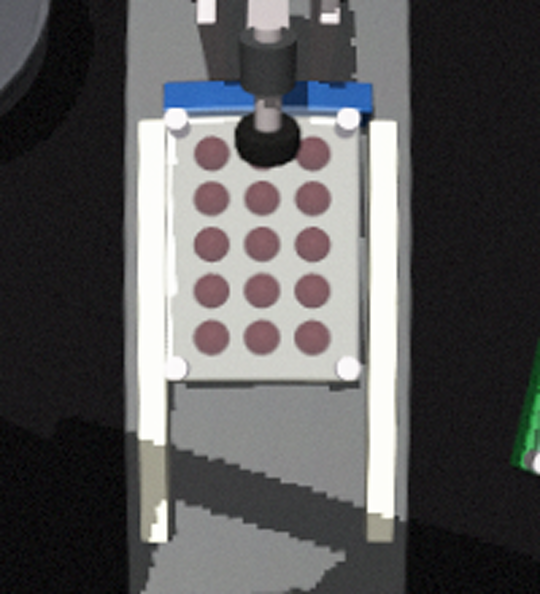

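The cassette's leading edge is flush with the blue stop (crop row ~115) and it lies square between the rails. Next the handle: go over behind it (TCP y≈0, fixture x≈30, z≈165).

Emit:
{"op": "send_rows", "data": {
  "moves": "0 0 0 0 -0.1 -5 0;0 0 0 0 -0.1 -10 0;0 0 0 0 -0.1 -14 0;0 0 0 2 -0.1 -16 0;0 0 0 5 -0.1 -16 0;0 0 0 8 -0.1 -16 0;0 0 0 9 -0.1 -16 0;0 0 0 9 -0.1 -16 0;0 0 0 9 -0.1 -16 0"
}}

```text
clock: 7.2
ee_pos: [590.0, 41.6, 164.6]
eef_rot: [-0.507, -0.493, 0.507, -0.493]
ft_force: [-0.1, -0.7, 1.1]
finger_gap: 0.003
```

Run:
```python
from h import *
from workcell import robot
import cv2
s=robot.sense();state(s)
d=robot.get_image("scene");cv2.imwrite("pics/s2.png",cv2.resize(d["pixels"][130:300,280:440],None,fx=3.4,fy=3.4,interpolation=cv2.INTER_CUBIC))
M=np.array([[0,0,-1],[0,-1,0],[-1,0,0]])
for v in[0,.1,.2,.3,.4,.5,.6,.7,.8,.9,1,1.1,1.2,1.3,1.4,1.45]:
    t=v-.1;c,n=np.cos(t),np.sin(t);row(s,(round(85+85*n-10*c-13,1),0,round(75+85*c+10*n,1)))
```

```text
clock 7.20 fixture TCP [ 26.4  -0.3 164.6] tool axes in fixture (cols)
 [[ 0. -0. -1.]
 [ 0. -1.  0.]
 [-1. -0. -0.]] 
force [-0.7  0.1  1.1] gap 0.00
(np.float64(53.6), 0, np.float64(158.6)) rot [0. 0. 0.] shift [ 0.6  -0.03 -2.72]
(np.float64(62.0), 0, np.float64(160.0)) rot [0. 0. 0.] shift [ 0.46 -0.03 -3.56]
(np.float64(70.5), 0, np.float64(160.6)) rot [0. 0. 0.] shift [ 0.4  -0.03 -4.41]
(np.float64(79.1), 0, np.float64(160.3)) rot [0. 0. 0.] shift [ 0.43 -0.03 -5.27]
(np.float64(87.6), 0, np.float64(159.2)) rot [0. 0. 0.] shift [ 0.54 -0.03 -6.12]
(np.float64(95.9), 0, np.float64(157.2)) rot [0. 0. 0.] shift [ 0.74 -0.03 -6.95]
(np.float64(104.0), 0, np.float64(154.4)) rot [0. 0. 0.] shift [ 1.02 -0.03 -7.76]
(np.float64(111.7), 0, np.float64(150.8)) rot [0. 0. 0.] shift [ 1.38 -0.03 -8.53]
(np.float64(119.1), 0, np.float64(146.5)) rot [0. 0. 0.] shift [ 1.81 -0.03 -9.27]
(np.float64(126.0), 0, np.float64(141.4)) rot [0. 0. 0.] shift [ 2.32 -0.03 -9.96]
(np.float64(132.4), 0, np.float64(135.7)) rot [0. 0. 0.] shift [  2.89  -0.03 -10.6 ]
(np.float64(138.1), 0, np.float64(129.3)) rot [0. 0. 0.] shift [  3.53  -0.03 -11.17]
(np.float64(143.2), 0, np.float64(122.5)) rot [0. 0. 0.] shift [  4.21  -0.03 -11.68]
(np.float64(147.6), 0, np.float64(115.1)) rot [0. 0. 0.] shift [  4.95  -0.03 -12.12]
(np.float64(151.2), 0, np.float64(107.4)) rot [0. 0. 0.] shift [  5.72  -0.03 -12.48]
(np.float64(152.7), 0, np.float64(103.4)) rot [0. 0. 0.] shift [  6.12  -0.03 -12.63]
```

View pics/s2.png

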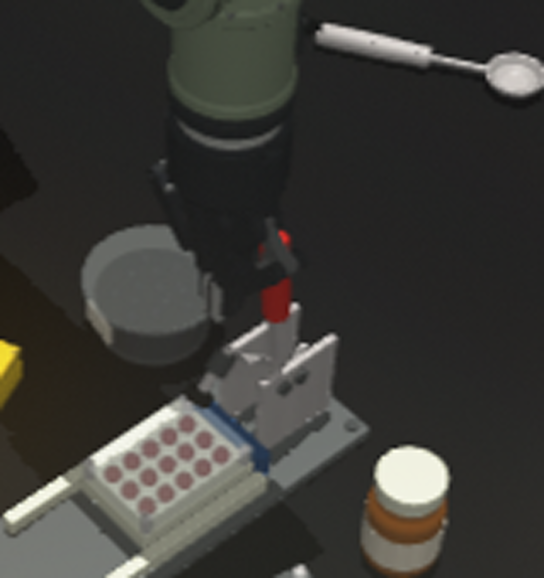

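The fingertips are just behind the red bar (275,290) and clear of the cheeks. The cassette is still at the stop. First half of the arc.

Emit:
{"op": "send_rows", "data": {
  "moves": "0 0 0 0.5 0 -1.8 0;0 0 0 0.5 0 -2.7 0;0 0 0 0.5 0 -3.5 0;0 0 0 0.4 0 -4.4 0;0 0 0 0.4 0 -5.2 0;0 0 0 0.5 0 -6.1 0;0 0 0 0.7 0 -6.9 0;0 0 0 1 0 -7.7 0;0 0 0 1.4 0 -8.5 0"
}}

```text
clock: 8.15
ee_pos: [593.5, 126.0, 153.3]
eef_rot: [0.507, 0.492, -0.507, 0.494]
ft_force: [-2.2, -5.8, 10.4]
finger_gap: 0.004
```

Run:
```python
from h import *
from workcell import robot
import cv2
s=robot.sense();state(s)
d=robot.get_image("scene");cv2.imwrite("pics/s3.png",cv2.resize(d["pixels"][130:300,280:440],None,fx=3.4,fy=3.4,interpolation=cv2.INTER_CUBIC))
for v in[.7,.8,.9,1,1.1,1.2,1.3,1.4,1.45]:
    t=v-.1;c,n=np.cos(t),np.sin(t);row(s,(round(85+85*n-10*c-13,1),0,round(75+85*c+10*n,1)))
```

```text
clock 8.15 fixture TCP [110.9  -1.5 153.3] tool axes in fixture (cols)
 [[-0.002 -0.    -1.   ]
 [-0.003 -1.     0.   ]
 [-1.     0.003  0.002]] 
force [-5.8  2.  10.4] gap 0.00
(np.float64(111.7), 0, np.float64(150.8)) rot [0. 0. 0.] shift [ 0.25 -0.15 -0.08]
(np.float64(119.1), 0, np.float64(146.5)) rot [0. 0. 0.] shift [ 0.67 -0.15 -0.82]
(np.float64(126.0), 0, np.float64(141.4)) rot [0. 0. 0.] shift [ 1.18 -0.15 -1.51]
(np.float64(132.4), 0, np.float64(135.7)) rot [0. 0. 0.] shift [ 1.75 -0.16 -2.15]
(np.float64(138.1), 0, np.float64(129.3)) rot [0. 0. 0.] shift [ 2.39 -0.16 -2.72]
(np.float64(143.2), 0, np.float64(122.5)) rot [0. 0. 0.] shift [ 3.07 -0.16 -3.24]
(np.float64(147.6), 0, np.float64(115.1)) rot [0. 0. 0.] shift [ 3.81 -0.16 -3.68]
(np.float64(151.2), 0, np.float64(107.4)) rot [0. 0. 0.] shift [ 4.58 -0.17 -4.04]
(np.float64(152.7), 0, np.float64(103.4)) rot [0. 0. 0.] shift [ 4.98 -0.17 -4.19]
```

View pics/s3.png

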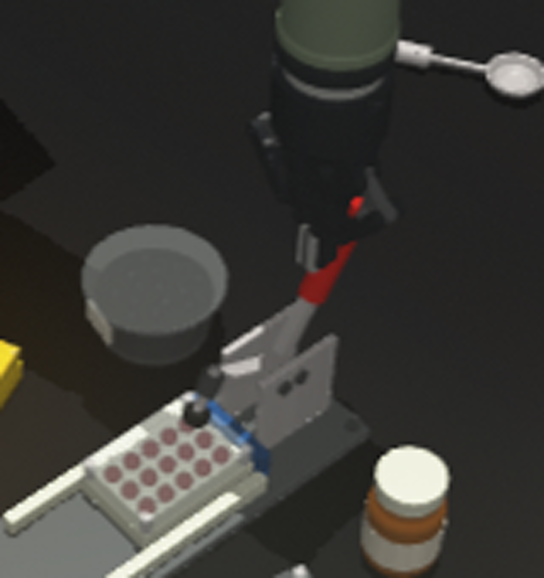

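The handle has followed to about 0.65 rad and the pad is coming down on the cassette, which has not moved. Second half.

Emit:
{"op": "send_rows", "data": {
  "moves": "0 0 0 0.6 -0.2 -0.8 0;0 0 0 1.2 -0.2 -1.5 0;0 0 0 1.8 -0.2 -2.1 0;0 0 0 2.4 -0.2 -2.7 0;0 0 0 3.1 -0.2 -3.2 0;0 0 0 3.8 -0.2 -3.7 0;0 0 0 4.6 -0.2 -4 0;0 0 0 5 -0.2 -4.2 0;0 0 0 5.1 -0.2 -4.2 0;0 0 0 5.1 -0.2 -4.2 0"
}}

```text
clock: 9.2
ee_pos: [590.7, 168.6, 98.7]
eef_rot: [-0.506, -0.493, 0.507, -0.493]
ft_force: [0.2, -0.2, 0.1]
finger_gap: 0.0
```

Run:
```python
from h import *
from workcell import robot
state(robot.sense())
```

```text
clock 9.20 fixture TCP [153.4   2.5  98.7] tool axes in fixture (cols)
 [[-0.    -0.    -1.   ]
 [ 0.002 -1.     0.   ]
 [-1.    -0.002  0.   ]] 
force [-0.2 -0.2  0.1] gap 0.00
```

The force has dropped to zero at value ≈1.45, so the handle has snapped away from the fingers. Retract straight up, then back clear, and check.

Emit:
{"op": "send_rows", "data": {
  "moves": "0 0 0 -5 0 0 0;0 0 0 -10 0 0 0;0 0 0 -15 0 0 0;0 0 0 -18 -5 0 0;0 0 0 -18 -10 0 0;0 0 0 -18 -15 0 0;0 0 0 -18 -20 0 0;0 0 0 -18 -22 0 0;0 0 0 -18 -22 0 0;0 0 0 -18 -22 0 0"
}}

```text
clock: 10.2
ee_pos: [371.6, 174.8, 280.3]
eef_rot: [0.508, 0.493, -0.506, 0.494]
ft_force: [0.4, -0.4, 1.4]
finger_gap: -0.005
```

Run:
```python
from h import *
from workcell import robot
import cv2
state(robot.sense())
d=robot.get_image("scene");cv2.imwrite("pics/s4.png",cv2.resize(d["pixels"][170:330,240:420],None,fx=3.3,fy=3.3,interpolation=cv2.INTER_CUBIC))
t=1.45
for r in (50,130):print((proj("scene",F(FP,(85+r*np.sin(t),0,75+r*np.cos(t))))-[240,170])*3.3)
```

```text
clock 10.20 fixture TCP [153.5 221.7 280.3] tool axes in fixture (cols)
 [[ 0.001  0.    -1.   ]
 [-0.002 -1.    -0.   ]
 [-1.     0.002 -0.001]] 
force [-0.3 -0.4  1.4] gap -0.00
[[451.72819912 175.70510936]]
[[529.73949882 115.34830447]]
```

View pics/s4.png

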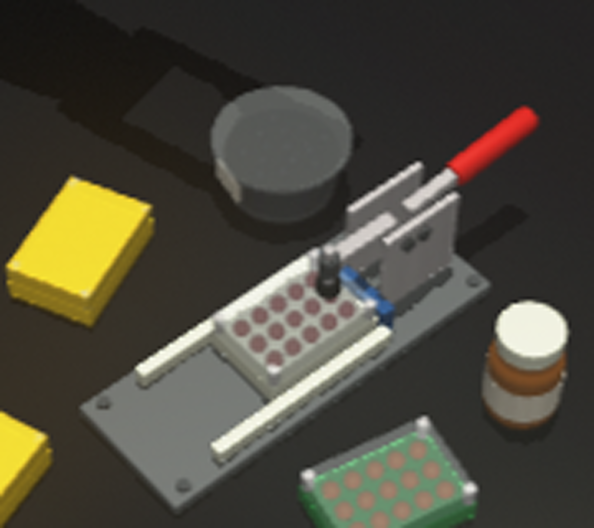

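The red bar runs from (452,172) to (530,117), which matches the projected locked pose of (452,176) to (530,115). The pad at (328,285) sits on the cover and the cassette is flush with the blue stop. The neighbouring objects are undisturbed.

```bash
python3 -c "
from workcell import robot
print(robot.hand_in())"
```

```text
the job is handed in; nothing more can be done
None
```

The white cassette is home against the blue stop and the clamp is locked over it; I handed the job in at about 10 s on the robot's clock.

- **Cassette:** I pushed it along the channel with the shut fingertips. At the stop the arm no longer advanced while the force rose from 5 to 16 N, and the picture taken after backing off showed it flush.
- **Clamp:** I then pushed the red handle over its dead point, and the force fell to zero as it snapped away from the fingers. In the last picture the handle lies within about 4 enlarged pixels of where the locked pose should appear. The pad rests on the cover, and the arm was clear of everything.
- **Other objects:** the tub, jar, green spare and yellow blocks near the fixture look unmoved. I did not look again at the objects farther away, but the arm passed well clear of them.

No check failed. The only disagreement was about 1 mm between the two camera measurements of the cassette's starting position.

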